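Bring the glassworking bench into service

ROBOT

A 6-joint arm with a two-finger parallel gripper is mounted at the origin on the work surface. World frame = base frame: x ahead of the robot, y to its left, z up, the work surface at z = 0. Lengths are in m, angles in degrees, forces in N, time in s.
With the tool pointing down it reaches from about 0.25 to 0.725 m from the base axis. Payload 9.7 kg.
Tool frame: the origin (TCP) lies at the very end of the fingers, on their centre line; the grasp point (between the pads) lies 19 mm behind it; z points along the fingers, y is the direction in which the jaws open and shut (so a half turn about z gives the same grasp; the last joint's range is limited). The gripper opens to 85 mm and grips with 20 to 120 N. Pads are 22 mm wide; open, the fingers measure 114 mm over their backs; the gripper's body (76 mm by 85 mm) begins 54 mm behind the grasp point. The pads swing forward as they close: fully open they stand 13 mm farther back than shut.
Start: joints at [70.359, 4.979, 10.078, 95.1, 0, 90], TCP at [0.185, 0.518, 0.231] pointing down, gripper open.
Joint ranges: [-179.16, 179.16], [-48.56, 103.87], [-65.8, 70.77], [-126.05, 130.52], [-82.76, 87.17], [-180, 180]. Speed limits (degrees/s): [127.2, 127.2, 147.25, 180, 180, 180].

INTERFACE

Orientations are given as [roll, pitch, yaw] about the fixed x, y, z axes, in that order (R = Rz(yaw) Ry(pitch) Rx(roll)).
In Python, from workcell import bot gives the robot as it stands. The module is installed in compiled form; this text tells all that it offers.
- The arm moves only by the tool arm_command, never from a script. Its argument "increments" is a list of rows, each a list of 7 numbers: the gripper command: -1 is fully open, 1 is shut, values between are in proportion, then the shift along the tool's x, y, z in cm, then the turn, a rotation vector about the tool's x, y, z in degrees. In form: [[gripper, x, y, z, rx, ry, rz], ...]. A call has 1 to 10 rows; each row shifts and turns the commanded pose from where the row before left it, along the tool's axes as they then stand; what a row does not reach is not made up. A row lasts 1/8 s, in which the tool goes at most 62.5 mm and 10.7 degrees, less where a joint would pass 70% of its speed; a pose out of reach is approached as far as the arm can. A call is refused whole if a number of a shift passes 6.25 or a number of a turn 10.7, either way. A call with a gripper value outside its range is refused whole. The fingers move at their own pace and stop on an object; "grip_force" is the grip in N (left out, the last holds). Time passes only in rows, so rows that do not move let the fingers close. It gives the time, the measured TCP pose, the force and the opening at its end, in the units of the state.
- bot.get_obs(): the state, without advancing time (a new reading comes with each control period).
- bot.camera(name): name is "side" or "top"; returns a dict with "color" (384x512x3 uint8, red, green, blue), "fx", "fy", "cx", "cy" (pixels), "origin" and "attitude" of the camera in the world. Camera axes: x right, y up, looking along -z (the intrinsics and any distortion apply to the point x, -y, -z); pixel columns grow to the right and rows downward; lengths in m; the calibration is good to about 2 mm. A picture is of the moment at which its call begins. There is no depth.
- bot.job_done(): hands the job in, once; it reports no verdict.
The state is a dict: "time": time; "q": joint angles; "qd": joint speeds; "joint_efforts": joint torques, N m; "ee_pos": TCP position; "tcp_rot": TCP orientation; "wrist_force": force on the tool from outside, world axes, zero at the start; "torque": the same for the moment, N m; "opening": finger opening in m.
Only numpy, scipy, OpenCV 4.12 (cv2) and the standard library are available. Lean on these libraries where they do the work, as an engineer would, in place of code of your own. Each camera call takes 0.05 s, during which the arm holds its last target. There are 200 camera calls.

TASK

Get the glassworking bench ready for the torch: with a light fingertip press on the white-dotted end of each rocker, switch on the extractor fan (green), then the oxygen (blue), then the fuel gas (red), never one before its turn, and leave all three on. Do not pick up or shift the units, and leave everything else on the bench where it is.

Things in the scene. Friction and masses are not known exactly. Their poses are not given: they have to be found in the camera images.
- fan_unit: extractor fan unit, loose, 0.9 kg: plate 100 (x) x 150 (y) x 6 mm; origin: centre of its underside, on the dark board (6 mm over the work surface); z up, x away from its user. On the -y half a beige switch box (84 x 70 mm, top at z = 44 mm) with a GREEN rocker; on the +y half a grey housing with a white fan impeller under a wire guard and a black knob, all under 50 mm
- oxygen_unit: oxygen unit: same plate, box, axes and origin, mass 0.9 kg; its rocker is BLUE and on its +y half, centred at y = +40 mm, stands a brass solenoid valve with blue union nuts and a black coil, 74 mm high in all
- gas_unit: fuel gas unit: same as the oxygen unit, but with a RED rocker and red union nuts
- fan_unit_rocker (a joint): green rocker: 0 = off (start), 0.34 = fully on (rad). Plate 60 (unit's x) x 42 (y) x 6 mm, pivot along the unit's y at x = 0, y = -33, z = 60 mm of the unit, in its top face. Off, the near (-x) end with the white dot is raised (edge at z = 65 mm). Pressed 5 to 6 mm down there (2 to 4 N) it snaps over and stays (edge at z = 55 mm). The switch sits on rubber and gives up to 4 mm more, 2.5 N per mm
- fan_unit_on_end (a point): centre of the white dot (10 mm across) on the green rocker's top face, where it is pressed to switch on: 21 mm from the pivot, 9 mm from the rocker's near edge, 3.5 mm above the pivot when off; moves with the rocker; x axis along the rocker to its other end, z out of its face
- oxygen_unit_rocker (a joint): blue rocker: 0 = off (start), 0.34 = fully on (rad). Plate 60 (unit's x) x 42 (y) x 6 mm, pivot along the unit's y at x = 0, y = -33, z = 60 mm of the unit, in its top face. Off, the near (-x) end with the white dot is raised (edge at z = 65 mm). Pressed 5 to 6 mm down there (2 to 4 N) it snaps over and stays (edge at z = 55 mm). The switch sits on rubber and gives up to 4 mm more, 2.5 N per mm
- oxygen_unit_on_end (a point): centre of the white dot (10 mm across) on the blue rocker's top face, where it is pressed to switch on: 21 mm from the pivot, 9 mm from the rocker's near edge, 3.5 mm above the pivot when off; moves with the rocker; x axis along the rocker to its other end, z out of its face
- gas_unit_rocker (a joint): red rocker: 0 = off (start), 0.34 = fully on (rad). Plate 60 (unit's x) x 42 (y) x 6 mm, pivot along the unit's y at x = 0, y = -33, z = 60 mm of the unit, in its top face. Off, the near (-x) end with the white dot is raised (edge at z = 65 mm). Pressed 5 to 6 mm down there (2 to 4 N) it snaps over and stays (edge at z = 55 mm). The switch sits on rubber and gives up to 4 mm more, 2.5 N per mm
- gas_unit_on_end (a point): centre of the white dot (10 mm across) on the red rocker's top face, where it is pressed to switch on: 21 mm from the pivot, 9 mm from the rocker's near edge, 3.5 mm above the pivot when off; moves with the rocker; x axis along the rocker to its other end, z out of its face
- frit_jar_amber: amber glass jar, 28 mm across, 62 mm high, black cap, loose, standing among the units; origin at the centre of its underside; to be left alone
- frit_jar_green: the same in green glass with a white cap, to be left alone. (Fixed and to be kept clear of: a kiln 270 mm high at the left edge of the board and a low rod tray at the right edge)
- bud_vase: light blue glass bud vase, 56 mm across, 95 mm high, loose, behind the units; origin at the centre of its underside; farther back stands the fixed bench torch (230 mm high, red foot); to be left alone
- graphite_paddle: graphite paddle with a wooden handle, lying along its own x axis, 210 mm long, 20 mm high, behind the units; origin on the underside where blade and handle meet; to be left alone
- pliers: flat-jaw pliers with red grips, lying along its own x axis, 140 mm long, 12 mm high, in front of the units; origin on the underside at the rivet; to be left alone
- pick: pick with a dark wooden handle, lying along its own x axis, 170 mm long, under 35 mm high, in front of the units; origin on the underside near its middle; to be left alone

How it is judged:
By the outcome, as a careful person would: the job done as asked, in the order asked, and still so for the second after the job is handed in, with the robot touching nothing.
It also fails if it takes over 45 s, if anything falls off the work surface, if the arm or the gripper's body presses on something with over 40 N, if the wrist force passes 120 N, or if a joint passes its speed limit or range.

## Working session

There is one attempt and no reset: what is moved stays moved. The work goes in short steps, Python scripts to look and compute and a tool call to move; the robot and the scene stay as the last step left them, time stands still between calls to the robot, and variables do not carry over. Pictures are saved under pics/ and viewed, about 8 in all and at most 12, crops included, and the job is handed in when it is done.

Besides the shell and the picture viewer there is one more tool, called after "Request:" in YAML: its name, and indented under it one key for each argument. arm_command: Moves the arm, as the interface text tells. Its arguments: {"type":"object","properties":{"increments":{"type":"array"},"grip_force":{"type":"number"}},"required":["increments"]}

```bash
mkdir -p pics; python3 - <<'E'
from workcell import bot
import cv2
o=bot.get_obs();print(o['time'],o['ee_pos'],o['tcp_rot'],o['wrist_force'],o['opening'])
for n in("top","side"):
    c=bot.camera(n);print(n,{k:v for k,v in c.items() if k!='color'})
    cv2.imwrite(f"pics/{n}0.png",c['color'][:,:,::-1])
E
```

```text
0.0 [0.18478277 0.51779627 0.23056825] [-1.79924144e+02  6.82020680e-05  1.60360314e+02] [-0.43725337 -0.1807889   0.05762735] 0.08557081302264696
top {'fx': 357.5079250716357, 'fy': 357.5079250716357, 'cx': 258.2429849554002, 'cy': 193.91255259964956, 'origin': array([ 0.37379838, -0.01204385,  0.96209814]), 'attitude': array([ 11.90383749,   0.13247622, -90.46512224])}
side {'fx': 475.5976119303608, 'fy': 475.5976119303608, 'cx': 261.5172622419959, 'cy': 192.86431652215745, 'origin': array([0.28512674, 0.58472409, 0.9091011 ]), 'attitude': array([  38.54083548,    0.50663702, -155.34736444])}
```

View pics/top0.png

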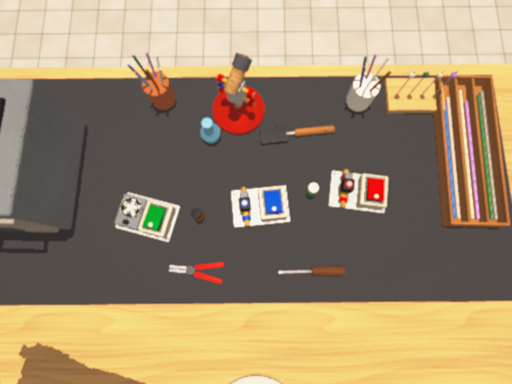

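View pics/side0.png

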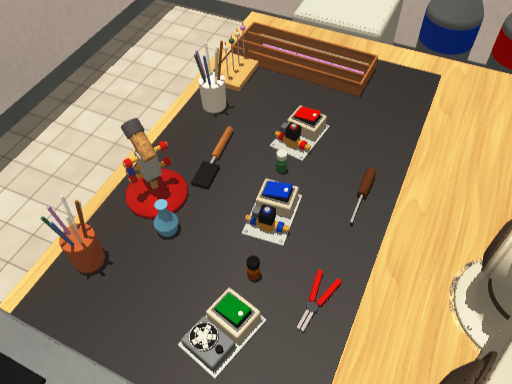

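The top view shows green at about (154,217), blue at (273,203) and red at (375,190), each with its dot towards the robot (image bottom). I'll enlarge both views.

```bash
python3 - <<'E'
import cv2,numpy as np
T=cv2.imread('pics/top0.png');S=cv2.imread('pics/side0.png')
def c(I,u,v,w=32,k=4):
    p=cv2.resize(I[v-w:v+w,u-w:u+w],None,fx=k,fy=k,interpolation=cv2.INTER_CUBIC)
    for i in range(0,2*w,10):
        cv2.putText(p,str(u-w+i),(i*k,8),0,.3,(0,255,255),1);cv2.putText(p,str(v-w+i),(0,i*k+4),0,.3,(0,255,255),1)
        p[::8,i*k]=(0,255,255);p[i*k,::8]=(0,255,255)
    return p
cv2.imwrite('pics/m.png',np.vstack([np.hstack([c(T,150,215),c(T,268,205),c(T,365,190)]),np.hstack([c(S,232,312),c(S,278,200),c(S,307,125)])]))
E
```

```text
(no output)
```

View pics/m.png

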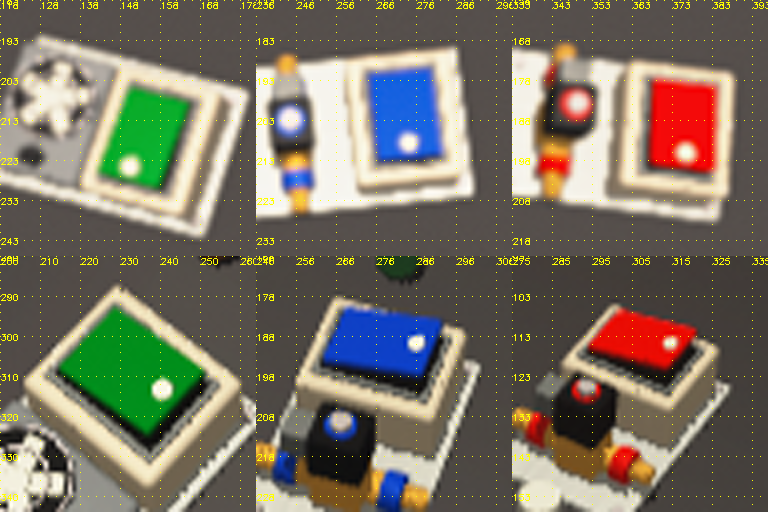

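```bash
cat > h.py <<'E'
import numpy as np
from scipy.spatial.transform import Rotation as R
def ray(c,u,v,z):
    d=R.from_euler('xyz',c['attitude'],degrees=True).apply([(u-c['cx'])/c['fx'],-(v-c['cy'])/c['fy'],-1])
    return c['origin']+d*(z-c['origin'][2])/d[2]
def delta(o,p,yaw):   # shift in tool axes (cm), turn about tool z (deg)
    r=R.from_euler('xyz',o['tcp_rot'],degrees=True)
    rel=r.inv()*R.from_euler('xyz',[180,0,yaw],degrees=True)
    return (r.inv().apply(np.array(p)-o['ee_pos'])*100).round(2),rel.as_rotvec(degrees=True).round(1)
E
python3 - <<'E'
from workcell import bot
from h import *
T=bot.camera('top');S=bot.camera('side')
for n,t,s in(('g',(150.1,224.1),(240.1,312.9)),('b',(273.6,208.1),(285.6,189.4)),('r',(376.1,195.6),(314.1,114.4))):
    print(n,ray(T,*t,.0695).round(4),ray(S,*s,.0695).round(4))
# plate edges (z=.012) along unit y in top picture, for yaw
k=lambda u0,v0,a,b:(u0+a/4-.4,v0+b/4-.4)
# front edge of box top z=.050 (left,right) and rocker left/right edges
for n,u0,v0,a,b in(('g',118,183,(82,182),(182,215)),('b',236,173,(105,190),(205,180)),('r',333,158,(110,184),(210,192))):
    p=ray(T,*k(u0,v0,*a),.05);q=ray(T,*k(u0,v0,*b),.05);d=p-q
    print(n,'yaw',np.degrees(np.arctan2(-d[0],d[1])),np.hypot(*d[:2]))
E
```

```text
g [0.4869 0.2604 0.0695] [0.4872 0.2587 0.0695]
b [ 0.525  -0.0501  0.0695] [ 0.5252 -0.0516  0.0695]
r [ 0.555  -0.3117  0.0695] [ 0.555  -0.3127  0.0695]
g yaw -18.375488659909493 0.06845797135148105
b yaw 5.263140479351907 0.06460847853832122
r yaw -5.1620441027944715 0.06454845762998374
```

Both cameras agree on the three dots to within 2 mm. The first move goes away from the kiln, shutting the fingers and starting the wrist turn.

Request:
arm_command:
  increments:
    - [1,-2.4,-2.55,0,0,0,0]
    - [1,-2.4,-2.55,0,0,0,0]
    - [1,-2.4,-2.55,0,0,0,0]
    - [1,-2.4,-2.55,0,0,0,0]
    - [1,-2.4,-2.55,0,0,0,0]
    - [1,-2.4,-2.55,0,0,0,0]
    - [1,-2.4,-2.55,0,0,0,0]
    - [1,-2.4,-2.55,0,0,0,0]
    - [1,0,0,0,0,0,10.5]
    - [1,0,0,0,0,0,10.5]
  grip_force: 20

```text
time: 1.45
ee_pos: [0.2973, 0.2608, 0.2313]
tcp_rot: [180.0, -0.0, 138.9]
wrist_force: [0.8, 0.6, -0.8]
opening: 0.0002
```

Request:
arm_command:
  increments:
    - [1,0,0,0,0,0,10.5]
    - [1,0,0,0,0,0,10.5]
    - [1,0,0,0,0,0,10.5]
    - [1,0,0,0,0,0,10.5]
    - [1,0,0,0,0,0,10.5]
    - [1,0,0,0,0,0,10.5]
    - [1,0,0,0,0,0,10.5]
    - [1,0,0,0,0,0,10.5]
    - [1,0,0,0,0,0,10.5]
    - [1,0,0,0,0,0,10.5]

```text
time: 2.7
ee_pos: [0.314, 0.2382, 0.2311]
tcp_rot: [-178.7, 0.0, 36.2]
wrist_force: [0.9, 1.5, -0.5]
opening: 0.0003
```

Request:
arm_command:
  increments:
    - [1,0,0,0,0,0,10.5]
    - [1,0,0,0,0,0,10.5]
    - [1,0,0,0,0,0,10.5]
    - [1,0,0,0,0,0,10.5]
    - [1,0,0,0,0,0,10.5]
    - [1,0,0,0,0,0,0]

```text
time: 3.45
ee_pos: [0.3618, 0.0279, 0.2314]
tcp_rot: [-170.5, 4.6, -3.0]
wrist_force: [-0.9, 1.0, 0.8]
opening: -0.0002
```

```bash
python3 - <<'E'
from workcell import bot
from h import *
o=bot.get_obs();print(o['time'],o['ee_pos'],o['tcp_rot'],o['wrist_force'],o['opening'],delta(o,[.487,.2596,.1],-18))
E
```

```text
3.45 [0.36176118 0.02788104 0.23138767] [-170.51592403    4.56486883   -2.96822732] [-0.91306787  0.95190684  0.80980189] -0.00021663593424159824 (array([ 12.32, -21.45,  15.95]), array([-8.8,  5.8, 14.6]))
```

```bash
python3 - <<'E'
from workcell import bot
o=bot.get_obs();print(o['q'],o['qd'],o['joint_efforts'])
E
```

```text
[ -3.02579676 -16.32564566 -10.08529448 100.81480446   9.47948935
 179.94181869] [ 4.69853052 -0.24478928  0.13202877 -0.64409731  0.29230499  0.02987094] [-2.67272763e+00 -2.75398868e+01  4.53884482e+01  1.12358540e+00
  4.40838570e-01  2.09104212e-03]
```

The wrist hit its q6 limit (180°): yaw is q1 − q6 + 180, so the half turn went the wrong way. Nothing was touched. I'll undo it and use yaws of about 162, 184 and 175 instead.

```bash
python3 - <<'E'
from workcell import bot
from h import *
o=bot.get_obs();print(delta(o,[.362,.028,.231],30))
E
```

```text
(array([ 0.03, -0.01,  0.04]), array([-10.5,   1.7, -33.3]))
```

Request:
arm_command:
  increments:
    - [1,0,0,0,-2.6,0.4,-8.3]
    - [1,0,0,0,-2.6,0.4,-8.3]
    - [1,0,0,0,-2.6,0.4,-8.3]
    - [1,0,0,0,-2.6,0.4,-8.3]
    - [1,0,0,0,0,0,0]

```text
time: 4.08
ee_pos: [0.3616, 0.0316, 0.2318]
tcp_rot: [-179.9, -0.0, 30.5]
wrist_force: [-0.4, -0.1, -0.2]
opening: -0.0001
```

```bash
python3 - <<'E'
from workcell import bot
from h import *
o=bot.get_obs();print(o['time'],o['q'].round(1),o['ee_pos'],o['tcp_rot'],delta(o,o['ee_pos'],162))
E
```

```text
4.075 [ 4.900e+00 -2.030e+01 -1.240e+01  9.790e+01  1.000e-01  1.544e+02] [0.36155836 0.03159772 0.2318287 ] [-1.79875747e+02 -2.84207103e-02  3.04820018e+01] (array([0., 0., 0.]), array([  -0. ,   -0.2, -131.5]))
```

Request:
arm_command:
  increments:
    - [1,0,0,0,0,0,-10.1]
    - [1,0,0,0,0,0,-10.1]
    - [1,0,0,0,0,0,-10.1]
    - [1,0,0,0,0,0,-10.1]
    - [1,0,0,0,0,0,-10.1]
    - [1,0,0,0,0,0,-10.1]
    - [1,0,0,0,0,0,-10.1]
    - [1,0,0,0,0,0,-10.1]
    - [1,0,0,0,0,0,-10.1]
    - [1,0,0,0,0,0,-10.1]

```text
time: 5.32
ee_pos: [0.3618, 0.0308, 0.2315]
tcp_rot: [180.0, -0.2, 131.5]
wrist_force: [-0.2, -0.1, 0.4]
opening: 0.0003
```

Request:
arm_command:
  increments:
    - [1,0,0,0,0,0,-10.1]
    - [1,0,0,0,0,0,-10.1]
    - [1,0,0,0,0,0,-10.1]
    - [1,0,0,0,0,0,0]

```text
time: 5.82
ee_pos: [0.3618, 0.0307, 0.2315]
tcp_rot: [179.9, -0.2, 161.5]
wrist_force: [1.0, 0.5, -0.6]
opening: -0.0002
```

```bash
python3 - <<'E'
from workcell import bot
from h import *
o=bot.get_obs();print(o['time'],o['q'].round(1),o['ee_pos'],o['tcp_rot'],delta(o,[.487,.2596,.12],162))
E
```

```text
5.825 [  4.7 -20.2 -12.4  97.9   0.2  23.3] [0.36181731 0.03074129 0.23149964] [ 1.79902876e+02 -1.57496907e-01  1.61469910e+02] (array([-4.63, 25.66, 11.18]), array([ 0.1, -0.2, -0.5]))
```

Request:
arm_command:
  increments:
    - [1,-0.77,4.28,0,0,0,-0.5]
    - [1,-0.77,4.28,0,0,0,0]
    - [1,-0.77,4.28,0,0,0,0]
    - [1,-0.77,4.28,0,0,0,0]
    - [1,-0.77,4.28,0,0,0,0]
    - [1,-0.78,4.26,2.2,0,0,0]
    - [1,0,0,4.5,0,0,0]
    - [1,0,0,4.5,0,0,0]
    - [1,0,0,0,0,0,0]

```text
time: 6.95
ee_pos: [0.4828, 0.2598, 0.1164]
tcp_rot: [-179.8, -0.4, 161.9]
wrist_force: [-1.2, 0.8, 1.7]
opening: 0.0001
```

```bash
python3 - <<'E'
from workcell import bot
from h import *
import cv2
o=bot.get_obs();print(o['time'],o['ee_pos'],o['tcp_rot'],delta(o,[.487,.2596,.08],162))
c=bot.camera('side')['color'][:,:,::-1][225:355,160:320]
cv2.imwrite('pics/g1.png',cv2.resize(c,None,fx=4,fy=4,interpolation=cv2.INTER_CUBIC))
E
```

```text
6.95 [0.48275964 0.25979319 0.11636606] [-179.80433065   -0.39842601  161.89405515] (array([-0.43,  0.13,  3.63]), array([-0.2, -0.4, -0.1]))
```

View pics/g1.png

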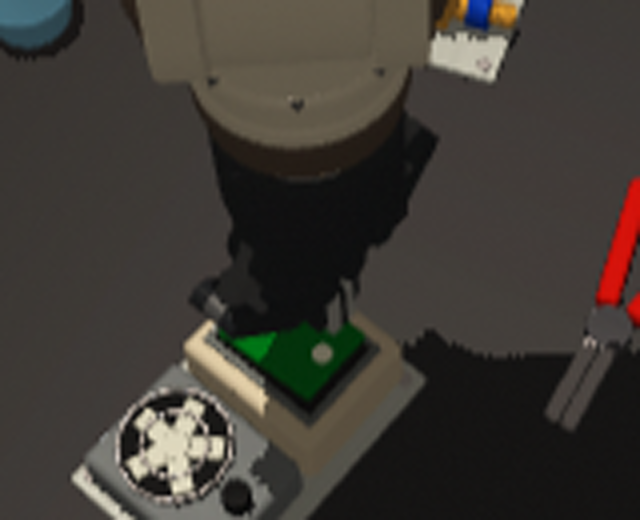

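The view shows the shut fingertips hovering over the green rocker, with the dot still at side pixel (240,313). Descending.

Request:
arm_command:
  increments:
    - [1,-0.2,0.05,1.2,0,0,0]
    - [1,-0.2,0.05,1.2,0,0,0]
    - [1,0,0,1.0,0,0,0]
    - [1,0,0,0,0,0,0]
    - [1,0,0,0,0,0,0]

```text
time: 7.62
ee_pos: [0.4888, 0.2603, 0.0861]
tcp_rot: [179.9, -0.1, 162.1]
wrist_force: [0.8, 0.7, 0.2]
opening: -0.0003
```

```bash
python3 - <<'E'
from workcell import bot
from h import *
o=bot.get_obs();print(o['time'],o['ee_pos'],o['tcp_rot'],o['wrist_force'],delta(o,[.487,.2596,.0725],162))
E
```

```text
7.625 [0.48881583 0.26033771 0.08610828] [ 1.79917217e+02 -1.01709373e-01  1.62145270e+02] [0.76914756 0.70966894 0.18991357] (array([ 0.15, -0.13,  1.36]), array([ 0.1, -0.1,  0.1]))
```

Request:
arm_command:
  increments:
    - [1,0.2,-0.12,0.5,0,0,0]
    - [1,0,0,0.5,0,0,0]
    - [1,0,0,0.3,0,0,0]
    - [1,0,0,0.2,0,0,0]
    - [1,0,0,0,0,0,0]
    - [1,0,0,0,0,0,0]

```text
time: 8.38
ee_pos: [0.4865, 0.2599, 0.0709]
tcp_rot: [179.9, -0.1, 162.2]
wrist_force: [-0.0, -0.9, 0.7]
opening: 0.0
```

Request:
arm_command:
  increments:
    - [1,0,0,0.2,0,0,0]
    - [1,0,0,0.2,0,0,0]
    - [1,0,0,0,0,0,0]
    - [1,0,0,0,0,0,0]

```text
time: 8.88
ee_pos: [0.4864, 0.2598, 0.0668]
tcp_rot: [179.9, -0.1, 162.2]
wrist_force: [0.2, 0.3, 0.1]
opening: 0.0002
```

Request:
arm_command:
  increments:
    - [1,0,0,0.1,0,0,0]
    - [1,0,0,0.1,0,0,0]
    - [1,0,0,0,0,0,0]
    - [1,0,0,0,0,0,0]

```text
time: 9.38
ee_pos: [0.4865, 0.2598, 0.0648]
tcp_rot: [179.9, -0.1, 162.2]
wrist_force: [-0.6, 0.4, -0.0]
opening: 0.0003
```

```bash
python3 - <<'E'
from workcell import bot
from h import *
import cv2
o=bot.get_obs();print(o['time'],o['ee_pos'],o['wrist_force'])
c=bot.camera('side')['color'][:,:,::-1][270:340,200:290]
cv2.imwrite('pics/g2.png',cv2.resize(c,None,fx=6,fy=6,interpolation=cv2.INTER_CUBIC))
E
```

```text
9.375 [0.48645226 0.25980665 0.06478548] [-0.61477595  0.35719003 -0.01222641]
```

View pics/g2.png

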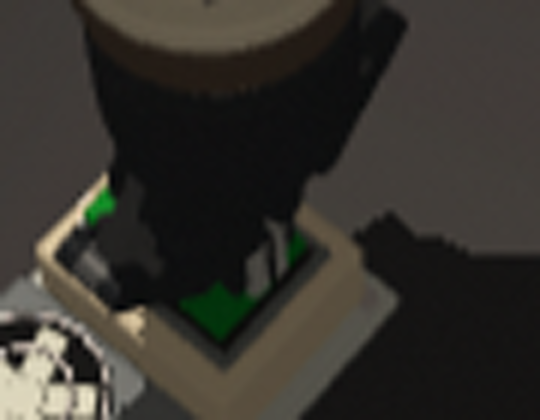

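The fingertip covers the dot, and I can't tell the rocker's state. I'll continue down in small steps until I feel force.

Request:
arm_command:
  increments:
    - [1,0,0,0.1,0,0,0]
    - [1,0,0,0,0,0,0]
    - [1,0,0,0,0,0,0]

```text
time: 9.8
ee_pos: [0.4864, 0.2598, 0.0638]
tcp_rot: [179.9, -0.1, 162.2]
wrist_force: [-0.1, 0.0, 0.1]
opening: -0.0001
```

Request:
arm_command:
  increments:
    - [1,0,0,0.1,0,0,0]
    - [1,0,0,0,0,0,0]
    - [1,0,0,0,0,0,0]

```text
time: 10.18
ee_pos: [0.4865, 0.2598, 0.0629]
tcp_rot: [179.9, -0.1, 162.1]
wrist_force: [0.9, 0.4, 1.3]
opening: -0.0002
```

Request:
arm_command:
  increments:
    - [1,0,0,0.1,0,0,0]
    - [1,0,0,0,0,0,0]
    - [1,0,0,0,0,0,0]

```text
time: 10.55
ee_pos: [0.4865, 0.2599, 0.062]
tcp_rot: [179.9, -0.1, 162.2]
wrist_force: [-0.4, 0.1, 2.9]
opening: -0.0003
```

Request:
arm_command:
  increments:
    - [1,0,0,0.1,0,0,0]
    - [1,0,0,0,0,0,0]
    - [1,0,0,0,0,0,0]

```text
time: 10.92
ee_pos: [0.4865, 0.2599, 0.0611]
tcp_rot: [179.9, -0.1, 162.2]
wrist_force: [-1.0, 0.5, 4.8]
opening: -0.0001
```

Slope is about 2.2 N/mm from 63 mm, which matches the rubber under a rocker that is already on. I'll lift and look.

Request:
arm_command:
  increments:
    - [1,0,0,-1.5,0,0,0]
    - [1,0,0,-4,0,0,0]
    - [1,-1,-4,-3,0,0,1]
    - [1,-1,-5,0,0,0,5]
    - [1,0,-5,0,0,0,5]

```text
time: 11.55
ee_pos: [0.4569, 0.1209, 0.1465]
tcp_rot: [179.9, -0.1, 151.0]
wrist_force: [0.4, -1.5, -0.0]
opening: -0.0002
```

```bash
python3 - <<'E'
from workcell import bot
from h import *
import cv2,numpy as np
o=bot.get_obs();print(o['time'],o['ee_pos'],o['tcp_rot'],o['wrist_force'],delta(o,[.525,-.0508,.12],184))
f=lambda c:cv2.resize(c,None,fx=4,fy=4,interpolation=cv2.INTER_CUBIC)
S=bot.camera('side')['color'][:,:,::-1];S0=cv2.imread('pics/side0.png')
cv2.imwrite('pics/g3.png',np.hstack([f(S[275:350,190:280]),f(S0[275:350,190:280])]))
E
```

```text
11.55 [0.45690953 0.12090603 0.14647605] [ 1.79925886e+02 -8.10017008e-02  1.50992582e+02] [ 0.3578035  -1.52311897 -0.04052664] (array([-14.29, -11.72,   2.61]), array([  0.1,  -0.1, -33. ]))
```

View pics/g3.png

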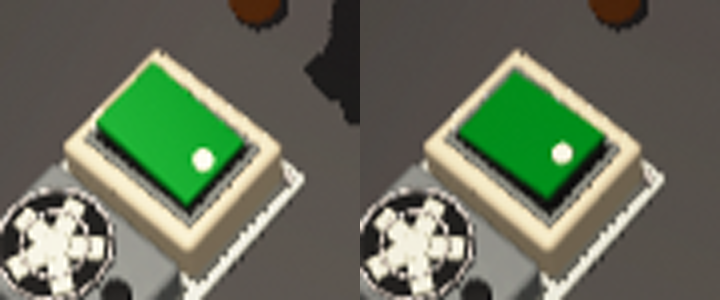

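Left is now, right is before: the green rocker has tipped over and its dot end is down. The unit hasn't moved. Next is blue.

Request:
arm_command:
  increments:
    - [1,0,0,0,0,0,-8.25]
    - [1,0,0,0,0,0,-8.25]
    - [1,0,0,0,0,0,-8.25]
    - [1,0,0,0,0,0,-8.25]
    - [1,-1.4,-4.4,0,0,0,0]
    - [1,-1.4,-4.4,0,0,0,0]
    - [1,-1.4,-4.4,0,0,0,0]
    - [1,-1.4,-4.4,0,0,0,0]
    - [1,0,0,1,0,0,0]
    - [1,0,0,0,0,0,0]

```text
time: 12.85
ee_pos: [0.5248, -0.049, 0.1345]
tcp_rot: [179.9, -0.2, -175.9]
wrist_force: [-0.7, -0.1, 0.1]
opening: -0.0
```

```bash
python3 - <<'E'
from workcell import bot
from h import *
o=bot.get_obs();print(o['time'],o['ee_pos'],o['tcp_rot'],o['wrist_force'],delta(o,[.5245,-.0508,.08],184))
E
```

```text
12.85 [ 0.52480791 -0.04897526  0.13452553] [ 179.85874369   -0.18271477 -175.87467565] [-0.68638485 -0.09240818  0.07090924] (array([ 0.03, -0.19,  5.45]), array([ 0.1, -0.2,  0.1]))
```

Request:
arm_command:
  increments:
    - [1,0,-0.2,1.8,0,0,0]
    - [1,0,0,1.8,0,0,0]
    - [1,0,0,1.4,0,0,0]
    - [1,0,0,0.4,0,0,0]
    - [1,0,0,0,0,0,0]
    - [1,0,0,0,0,0,0]

```text
time: 13.6
ee_pos: [0.5259, -0.0511, 0.0818]
tcp_rot: [179.9, -0.0, -175.8]
wrist_force: [-0.1, 0.5, -0.5]
opening: 0.0002
```

Still settling, close enough. I'll nudge 1 mm outward and press.

Request:
arm_command:
  increments:
    - [1,0.1,0,0.4,0,0,0]
    - [1,0,0,0.4,0,0,0]
    - [1,0,0,0.2,0,0,0]
    - [1,0,0,0.2,0,0,0]
    - [1,0,0,0.2,0,0,0]
    - [1,0,0,0.2,0,0,0]
    - [1,0,0,0,0,0,0]
    - [1,0,0,0,0,0,0]

```text
time: 14.6
ee_pos: [0.5246, -0.0512, 0.0652]
tcp_rot: [179.9, -0.1, -175.8]
wrist_force: [0.7, -0.9, 0.9]
opening: 0.0006
```

Request:
arm_command:
  increments:
    - [1,0,0,0.1,0,0,0]
    - [1,0,0,0.1,0,0,0]
    - [1,0,0,0,0,0,0]
    - [1,0,0,0,0,0,0]

```text
time: 15.1
ee_pos: [0.5246, -0.0511, 0.0633]
tcp_rot: [179.9, -0.1, -175.8]
wrist_force: [-0.4, 0.2, 0.0]
opening: 0.0003
```

Request:
arm_command:
  increments:
    - [1,0,0,0.1,0,0,0]
    - [1,0,0,0.1,0,0,0]
    - [1,0,0,0,0,0,0]
    - [1,0,0,0,0,0,0]

```text
time: 15.6
ee_pos: [0.5246, -0.0511, 0.0614]
tcp_rot: [179.9, -0.1, -175.8]
wrist_force: [-0.8, 0.5, 4.6]
opening: 0.0001
```

This gives the same force pattern (4.6 N at 61.4 mm). I'll lift, move toward red and check blue.

Request:
arm_command:
  increments:
    - [1,0,0,-1.5,0,0,0]
    - [1,0,0,-4,0,0,0]
    - [1,0,0,-3,0,0,0]
    - [1,-0.3,-4.5,0,0,0,4]
    - [1,-0.3,-4.5,0,0,0,5]
    - [1,-0.3,-4.5,0,0,0,0]
    - [1,0,-4,0,0,0,0]
    - [1,0,0,0,0,0,0]

```text
time: 16.6
ee_pos: [0.5294, -0.2283, 0.1462]
tcp_rot: [179.9, -0.1, 175.0]
wrist_force: [-0.2, -0.0, -0.3]
opening: -0.0
```

```bash
python3 - <<'E'
from workcell import bot
from h import *
import cv2,numpy as np
o=bot.get_obs();print(o['time'],o['ee_pos'],o['tcp_rot'],o['wrist_force'],delta(o,[.5545,-.3122,.12],175))
f=lambda c:cv2.resize(c,None,fx=4,fy=4,interpolation=cv2.INTER_CUBIC)
S=bot.camera('side')['color'][:,:,::-1];S0=cv2.imread('pics/side0.png')
T=bot.camera('top')['color'][:,:,::-1];T0=cv2.imread('pics/top0.png')
a=slice(165,240),slice(235,315);b=slice(170,245),slice(225,305)
cv2.imwrite('pics/b3.png',np.vstack([np.hstack([f(S[a]),f(S0[a])]),np.hstack([f(T[b]),f(T0[b])])]))
E
```

```text
16.6 [ 0.52937044 -0.22825467  0.14616222] [ 1.79921184e+02 -1.05810894e-01  1.74966861e+02] [-0.20979281 -0.03774815 -0.28268368] (array([-3.24, -8.15,  2.6 ]), array([ 0.1, -0.1, -0. ]))
```

View pics/b3.png

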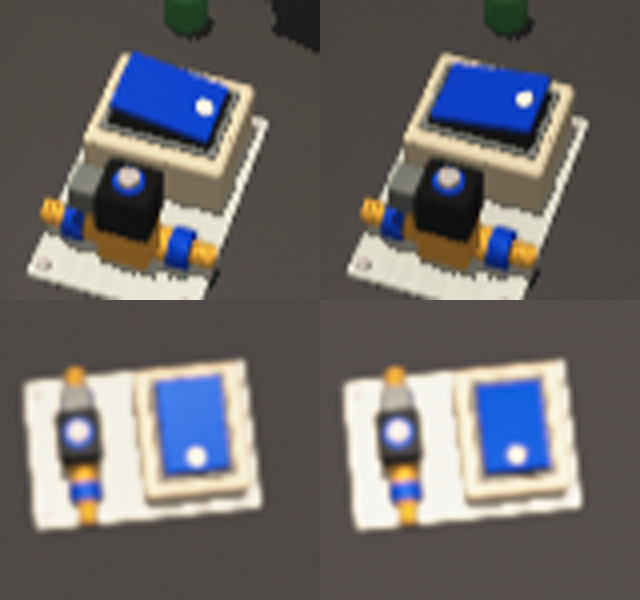

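Blue is on and its unit hasn't moved. Next is red.

Request:
arm_command:
  increments:
    - [1,-1.6,-4.1,0,0,0,0]
    - [1,-1.6,-4.1,0,0,0,0]
    - [1,0,0,1.8,0,0,0]
    - [1,0,0,1.8,0,0,0]
    - [1,0,0,1.8,0,0,0]
    - [1,0,0,0.8,0,0,0]
    - [1,0,0,0,0,0,0]
    - [1,0,0,0,0,0,0]

```text
time: 17.7
ee_pos: [0.555, -0.3102, 0.0845]
tcp_rot: [179.9, -0.0, 175.2]
wrist_force: [0.6, 0.5, 0.1]
opening: 0.0004
```

```bash
python3 - <<'E'
from workcell import bot
from h import *
o=bot.get_obs();print(o['time'],o['ee_pos'],o['tcp_rot'],o['wrist_force'],delta(o,[.5545,-.3122,.08],175))
E
```

```text
17.7 [ 0.55499341 -0.31021708  0.08451639] [ 1.79931480e+02 -3.36857985e-02  1.75161285e+02] [0.5965584  0.51982754 0.08537322] (array([ 0.03, -0.2 ,  0.45]), array([ 0.1, -0. ,  0.2]))
```

Request:
arm_command:
  increments:
    - [1,0,-0.2,0.4,0,0,0]
    - [1,0,0,0.5,0,0,0]
    - [1,0,0,0.3,0,0,0]
    - [1,0,0,0.2,0,0,0]
    - [1,0,0,0.2,0,0,0]
    - [1,0,0,0.2,0,0,0]
    - [1,0,0,0.1,0,0,0]
    - [1,0,0,0,0,0,0]
    - [1,0,0,0,0,0,0]

```text
time: 18.82
ee_pos: [0.5545, -0.3122, 0.0647]
tcp_rot: [179.9, -0.1, 175.2]
wrist_force: [0.7, -0.3, -0.2]
opening: -0.0
```

Request:
arm_command:
  increments:
    - [1,0,0,0.1,0,0,0]
    - [1,0,0,0.1,0,0,0]
    - [1,0,0,0,0,0,0]
    - [1,0,0,0,0,0,0]

```text
time: 19.32
ee_pos: [0.5546, -0.3122, 0.0629]
tcp_rot: [179.9, -0.1, 175.2]
wrist_force: [-0.4, -0.3, 2.7]
opening: -0.0001
```

Request:
arm_command:
  increments:
    - [1,0,0,0.1,0,0,0]
    - [1,0,0,0,0,0,0]
    - [1,0,0,0,0,0,0]

```text
time: 19.7
ee_pos: [0.5546, -0.3122, 0.0619]
tcp_rot: [179.9, -0.1, 175.2]
wrist_force: [-0.3, -0.2, 3.7]
opening: -0.0002
```

Request:
arm_command:
  increments:
    - [1,0,0,-1.5,0,0,0]
    - [1,0,0,-4,0,0,0]
    - [1,0,0,-4,0,0,0]
    - [1,3,0,-4,0,0,0]
    - [1,5,0,0,0,0,0]
    - [1,5,0,0,0,0,0]
    - [1,5,0,0,0,0,0]
    - [1,3,0,0,0,0,0]
    - [1,0,0,0,0,0,0]
    - [1,0,0,0,0,0,0]

```text
time: 20.95
ee_pos: [0.346, -0.2949, 0.1976]
tcp_rot: [179.9, -0.0, 175.1]
wrist_force: [-0.4, -0.0, -0.2]
opening: 0.0004
```

```bash
python3 - <<'E'
from workcell import bot
import cv2,numpy as np
o=bot.get_obs();print(o['time'],o['ee_pos'],o['wrist_force'])
f=lambda c,k:cv2.resize(c,None,fx=k,fy=k,interpolation=cv2.INTER_CUBIC)
S=bot.camera('side')['color'][:,:,::-1];S0=cv2.imread('pics/side0.png')
T=bot.camera('top')['color'][:,:,::-1]
a=slice(90,165),slice(260,340)
cv2.imwrite('pics/r3.png',np.vstack([np.hstack([f(S[a],4),f(S0[a],4)]),f(T[60:290,80:400],2)[:300*2]])[:600] if 0 else np.hstack([np.vstack([f(S[a],3),f(S0[a],3)]),f(T[65:290,100:400],1.7777)[:450][:400].copy() if 0 else cv2.resize(T[65:290,100:400],(555,450))]))
E
```

```text
20.95 [ 0.34598342 -0.29487181  0.19761344] [-0.3976032  -0.04698907 -0.23023299]
```

View pics/r3.png

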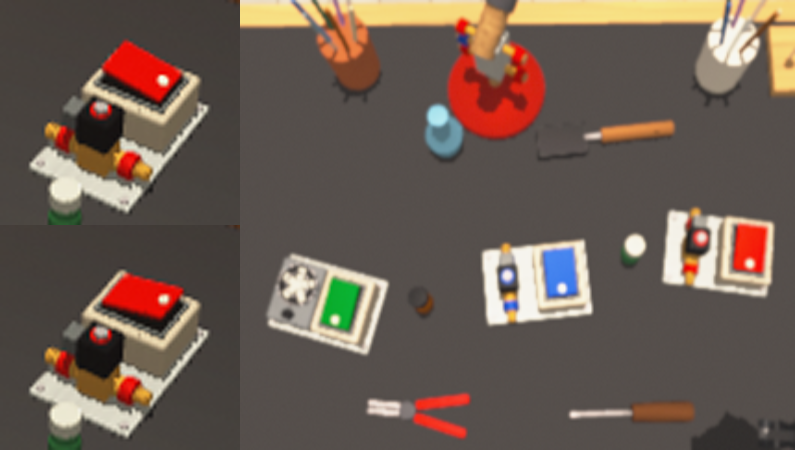

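The red rocker has tipped over (top left now, bottom left before). All three are on, everything else is in place and the arm is clear, so I'm handing in.

```bash
python3 -c "
from workcell import bot
print(bot.job_done())"
```

```text
the job is handed in; nothing more can be done
None
```

All three rockers are on, pressed in the order asked: green (fan), then blue (oxygen), then red (fuel gas). I pressed each with shut fingertips on its white dot, with at most 4.8 N measured. The job was handed in after about 21 s.

- **Last checks:** Before/after pictures show each rocker tipped over to on. The units show no shift, and the jars, vase, paddle, pliers and pick look to be where they were. The arm ended clear of everything, with the wrist force near zero.
- **What went wrong:** Early on I turned the wrist the wrong way and it ran to its 180° limit. The tool drifted sideways and tilted in free air. It touched nothing, and I turned it back before the first press.
- **Weak evidence:** I didn't feel the rockers snap; the readings between steps showed only the rubber's push afterwards. I therefore relied on that force and the pictures.

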